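# Seat the bayonet dryer cartridge in the nailer's air unit and hold it for the locking pin

## Task

Lift the blue dryer cartridge up and off its fork hook, set its plug into the mouth of the brad nailer's air unit with the cartridge's ear over the red mark, press it right down against the spring until its collar sits on the rim, and twist it clockwise (seen from above) to its stop, so that the hole in its ear stands over the hole in the unit's ear. I want to slip the locking pin through those holes, so do not let go: finish while still gripping the cartridge, keeping it pressed down flush and turned to the stop. Leave the tape roll, glue bottle, brad nailer and tape measure where they are.

Things in the scene. Friction and masses are not known exactly. Their poses are not given: they have to be found in the camera images.
- cartridge: Blue dryer cartridge with an orange canister in a blue cage, 135 mm tall, about 0.26 kg, loose, axis upright. Origin: centre of the underside of its collar (72 mm across, 8 mm thick); z up. Canister up to z = 57 mm, 55 mm across. A flat ear with a 7 mm hole juts from the collar towards -x, out to 53 mm from the axis. It hangs on the fork with the ear facing roughly the robot.
- cartridge_grip (a point): Middle of the place to grip, on the axis, 80 mm above the cartridge's origin: the wing, an upright slab 20 mm thick (along the cartridge's y), 54 mm long (along x, in line with the ear), from z = 57 to 98 mm, both flat sides free. Grip it across the 20 mm.
- cartridge_plug (a point): Tip of the plug, on the axis, 37 mm below the cartridge's origin. The plug is 39 mm across, tapered over its last 7 mm. Two lugs stand out from it to 26.5 mm from the axis, at z = -17 to -11 mm: one 16 mm wide towards the cartridge's -x, just below the ear, and one 9 mm wide towards +x.
- cartridge_eye (a point): Centre of the hole in the cartridge's ear, 44 mm from the cartridge's axis towards its -x, 3.5 mm above the collar's underside.
- fork_stand: Fixed plywood stand, base 125 x 110 mm, back board 123 mm high (at +x, 52 mm from the origin), with a steel fork hook of two 8 mm prongs, 66 mm apart, that point to -x. Origin: on the bench, below the hanging cartridge's axis. The collar rests on the prongs, 100 mm above the bench; upturned tips reach 111 mm and keep it on, so it must go up first. Straight up is free.
- air_unit: Fixed air unit, base plate 140 x 120 mm: aluminium block with a pressure gauge on its front (-x), an inlet with a red valve lever (+y), an outlet coupler (-y), and on top a round grey head 77 mm across with the bayonet mouth facing up. Origin: on the bench, below the mouth's axis; z up.
- head_rim (a point): Centre of the mouth, at the rim, 80 mm above the bench; axes as the unit's. Bore 42 mm, notches 20 and 13 mm wide for the lugs, the wide one at the red mark, so it goes in one way round. Lugs reach the flange with the collar 17 mm above the rim; below 5 mm they are through and it turns 75 degrees clockwise from above to a firm stop. Pressed home, the collar lies on the rim; let go, it rises 5 mm.
- entry_mark (a point): Middle of the red mark on the head's rim, 38.5 mm from the mouth's axis, 215 degrees about the unit's z from its +x. The cartridge's ear must point over it while the plug goes in (cartridge yaw = unit yaw + 35 degrees, within about 4 degrees).
- head_eye (a point): Centre of the hole in the grey ear fixed to the head, 44 mm from the mouth's axis, 140 degrees about the unit's z from its +x, 5 mm below the rim. At the stop of the turn the cartridge's ear stands straight above it (cartridge yaw = unit yaw - 40 degrees).
- follower (a joint): Travel of the sprung follower inside the head (m): 0 when empty; the plug meets it with the collar 14.5 mm above the rim and pushes it down, to 0.0145 with the collar on the rim. Its spring pushes up with 3 N at first and about 12 N at home.
- tape_roll_green: Roll of green tape lying flat, 104 mm across, 24 mm high; bystander. Origin: centre of its underside.
- glue_bottle: Yellow glue bottle with a red nozzle, 64 mm across, 199 mm tall, standing; bystander. Origin: centre of its underside.
- brad_nailer: Grey-green pneumatic brad nailer lying on its side, 220 x 282 x 51 mm; bystander. Origin: centre of its underside.
- tape_measure: Yellow tape measure with a black disc, 32 x 71 x 63 mm, standing; bystander. Origin: centre of its underside.

How it is judged:
By the outcome, as a careful person would: the job done as asked, in the order asked, and still so for the second after the job is handed in, while the arm keeps its last pose, push and grip.
It also fails if it takes over 48 s, if anything falls off the work surface, if the arm or the gripper's body presses on something with over 40 N, if the wrist force passes 120 N, or if a joint passes its speed limit or range.

## Robot

A 6-joint arm with a two-finger parallel gripper is mounted at the origin on a cart in front of the work surface, level with it; the furniture and walls round the work are solid. World frame = base frame: x ahead of the robot, y to its left, z up, the work surface at z = 0. Lengths are in m, angles in rad, forces in N, time in s.
With the tool pointing down it reaches from about 0.25 to 0.775 m from the base axis. Payload 4 kg.
Tool frame: the origin (TCP) lies on the centre line of the jaws, within the pads' length; the fingertips stand 14 mm ahead of it and the grasp point (between the pads) lies 5 mm behind it (robot.tcp_to_tips is the distance from the TCP to the fingertips, in m); z points along the fingers, y is the line along which they close (so a half turn about z gives the same grasp; the last joint's range is limited). The gripper opens to 94 mm and grips with 3 to 60 N. Pads are 16 mm wide; open, the fingers measure 119 mm over their backs; the gripper's body (75 mm by 177 mm) begins 78 mm behind the grasp point.
Start: joints at [1.192, 0.087, 1.371, -0, 1.684, -0.103], TCP at [0.15, 0.529, 0.22] pointing down, gripper open.
Joint ranges: [-3.1, 3.1], [-0.76, 2.03], [0.27, 2.55], [-1.08, 4.22], [0.17, 2.65], [-2.57, 2.57]. Speed limits (rad/s): [2.79, 2.79, 3.14, 3.14, 3.14, 3.14].

## Interface

Orientations are given as [roll, pitch, yaw] about the fixed x, y, z axes, in that order (R = Rz(yaw) Ry(pitch) Rx(roll)).
In Python, from bench import robot gives the robot as it stands.
- The arm moves only by the tool carry_out, never from a script. Its argument "increments" is a list of rows, each a list of 3 entries, a list of its own where there are three numbers: the closure in counts, from 0 (fully open) to 255 (shut), then the shift along the tool's x, y, z in mm, then the turn about the tool's z in degrees. In form: [[fingers, [dx, dy, dz], twist], ...]. A call has 1 to 8 rows; each row shifts and turns the commanded pose from where the row before left it, along the tool's axes as they then stand; what a row does not reach is not made up. A row lasts 1/10 s, in which the tool goes at most 50 mm and 8.59 degrees, less where a joint would pass 70% of its speed; a pose out of reach is approached as far as the arm can. A call with a gripper value outside its range is refused whole. The fingers move at their own pace and stop on an object; the grip force is fixed at half the most. Time passes only in rows, so rows that do not move let the fingers close. It gives the time, the measured TCP pose, the force, the opening and the grip force at its end, in the units of the state.
- robot.get_obs(): the state, without advancing time (a new reading comes with each control period).
- robot.snapshot(name): name is "scene" or "top"; returns the picture (420x560x3 uint8, blue, green, red); there is no depth.
- robot.get_calibration(name): a dict with "vfov" (degrees; the focal length in pixels is half the picture's height over the tangent of half this angle, whatever the lens; pixels are square), "cx", "cy" (the principal point, pixels), "T" (4x4, takes a point from camera to world coordinates). Camera axes: x right, y down, z forward; pixel columns grow to the right and rows downward; lengths in m; the calibration is good to about 2 mm. A picture is of the moment at which its call begins. get_calibration takes no time and is no camera call.
- robot.close_job(): hands the job in; it is judged then, once.
The state is a dict: "time": time; "joint_positions": joint angles; "qvel": joint speeds; "joint_torque": joint torques, N m; "tool_pos": TCP position; "ee_rot": TCP orientation; "wrist_force": force on the tool from outside, world axes, zero at the start; "wrist_torque": the same for the moment, N m; "width": finger opening in m; "finger_force": force on a finger pad.
Only numpy, scipy, OpenCV 4.12 (cv2) and the standard library are available. Lean on these libraries where they do the work, as an engineer would, in place of code of your own. Each camera call takes 0.05 s, during which the arm holds its last target. There are 200 camera calls.

## Working session

There is one attempt and no reset: what is moved stays moved. The work goes in short steps, Python scripts to look and compute and a tool call to move; the robot and the scene stay as the last step left them, time stands still between calls to the robot, and variables do not carry over. Pictures are saved under pics/ and viewed, at most 10 in all, crops included, and the job is handed in when it is done.

Besides the shell and the picture viewer there is one more tool, called as name(argument=value, ...) on one line, values as JSON. carry_out: Moves the arm, as the interface text tells. Its arguments: {"type":"object","properties":{"increments":{"type":"array","items":{"type":"array"}}},"required":["increments"]}

```bash
mkdir -p pics; ls; python3 - <<'E'
from bench import robot
import cv2, numpy as np
np.set_printoptions(precision=4,suppress=True)
for n in("scene","top"):
    cv2.imwrite(f"pics/{n}0.png",robot.snapshot(n)); c=robot.get_calibration(n); print(n,c)
o=robot.get_obs(); print(o); print(robot.tcp_to_tips)
E
```

```text
pics
scene {'vfov': 44.86930330015527, 'cx': 273.5975218147466, 'cy': 209.6417450269612, 'T': array([[ 0.8404, -0.4183,  0.3447,  0.0523],
       [-0.5417, -0.6274,  0.5594, -0.7951],
       [-0.0177, -0.6568, -0.7538,  1.2804],
       [ 0.    ,  0.    ,  0.    ,  1.    ]])}
top {'vfov': 55.30705095449318, 'cx': 277.1991643633133, 'cy': 209.9658526296613, 'T': array([[ 0.0164, -0.9804,  0.1961,  0.3333],
       [-0.9997, -0.0125,  0.0214,  0.027 ],
       [-0.0185, -0.1964, -0.9804,  1.3442],
       [ 0.    ,  0.    ,  0.    ,  1.    ]])}
{'time': 0.1, 'joint_positions': array([ 1.1919,  0.0879,  1.3721, -0.    ,  1.6836, -0.1031]), 'qvel': array([-0.0002, -0.0006, -0.0039, -0.0006, -0.0006,  0.0001]), 'joint_torque': array([  0.0021, -34.1253, -30.3301,   0.0721,   0.0304,  -0.0001]), 'tool_pos': array([0.1496, 0.5288, 0.2184]), 'ee_rot': array([-3.1396, -0.0002,  2.8658]), 'wrist_force': array([ 0.365 , -0.0623, -0.07  ]), 'wrist_torque': array([ 0.0002,  0.0148, -0.0252]), 'finger_force': 0.0, 'width': 0.09379055238772109}
0.014
```

View pics/scene0.png

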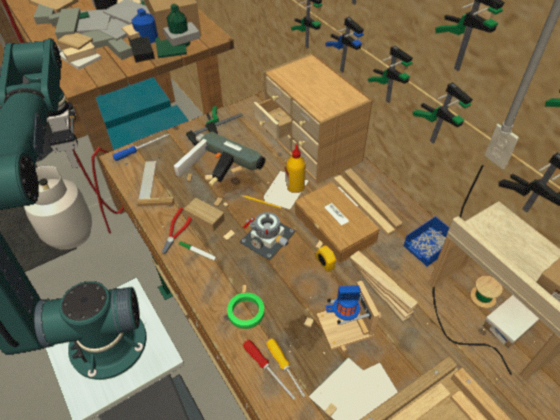

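View pics/top0.png

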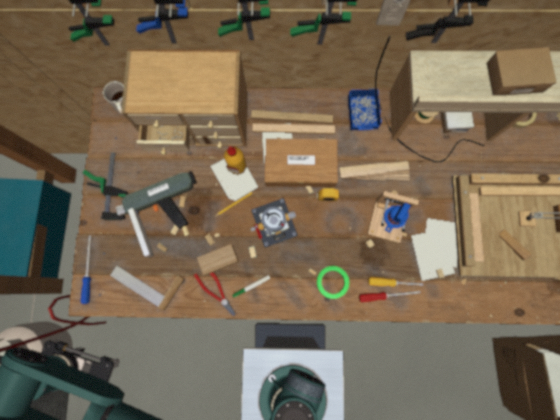

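The scene view shows the unit at about (266,230) and the cartridge at (348,303). In the top view the unit is at (273,222) and the cartridge at (396,215). I'll enlarge all four into one picture.

```bash
python3 - <<'E'
import cv2, numpy as np
s=cv2.imread("pics/scene0.png");t=cv2.imread("pics/top0.png")
def c(im,x,y,w=66,h=50): return cv2.resize(im[y-h//2:y+h//2,x-w//2:x+w//2],(396,300),interpolation=cv2.INTER_CUBIC)
cv2.imwrite("pics/c1.png",np.vstack([np.hstack([c(s,266,232),c(s,348,303)]),np.hstack([c(t,273,222),c(t,396,215)])]))
E
```

```text
(no output)
```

View pics/c1.png

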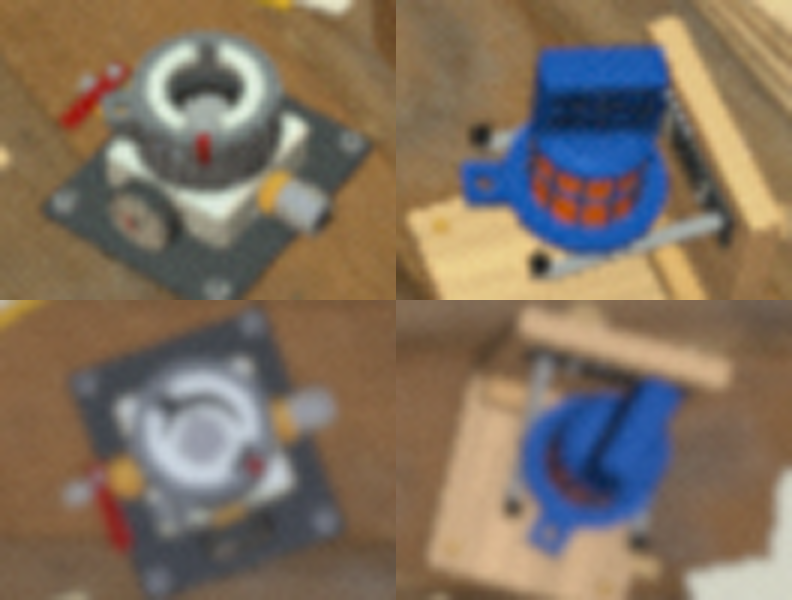

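The crops show:
- **Unit, scene crop:** the red mark is at crop (203,150), the head eye at (115,107), and the white ring's centre near (212,88).
- **Unit, top crop:** the base bolts are at (253,22), (86,84), (158,282) and (325,221).
- **Cartridge:** the ear hole is at scene crop (91,183) and top crop (152,232). The wing is a slab running in line with the ear.

Next I'll cast rays through these points.

```bash
cat > h.py <<'E'
import numpy as np, cv2
from bench import robot
np.set_printoptions(precision=4,suppress=True)
def ray(n,u,v):
    c=robot.get_calibration(n); f=210/np.tan(np.radians(c["vfov"]/2)); T=c["T"]
    d=T[:3,:3]@[(u-c["cx"])/f,(v-c["cy"])/f,1.]; return T[:3,3],d
def plane(n,u,v,z):
    o,d=ray(n,u,v); return (o+d*(z-o[2])/d[2])[:2]
def two(a,b):  # a,b pixel in scene, top
    (o,d),(p,e)=ray("scene",*a),ray("top",*b)
    s=np.linalg.lstsq(np.c_[d,-e],p-o,rcond=None)[0]; A,B=o+s[0]*d,p+s[1]*e; return (A+B)/2,np.linalg.norm(A-B)
def px(x0,y0,u,v): return x0+(u+.5)/6-.5, y0+(v+.5)/6-.5
def proj(n,P):
    c=robot.get_calibration(n); f=210/np.tan(np.radians(c["vfov"]/2)); q=np.linalg.inv(c["T"])@[*P,1]
    return np.array([c["cx"]+f*q[0]/q[2],c["cy"]+f*q[1]/q[2]])
E
cat > a.py <<'E'
from h import *
s=cv2.imread("pics/scene0.png");t=cv2.imread("pics/top0.png")
S1,S2,T1,T2=(233,207),(315,278),(240,197),(363,190)
b=[plane("top",*px(*T1,*p),.01) for p in[(253,22),(86,84),(158,282),(325,221)]]
print("bolts",np.array(b),np.mean(b,0))
b=[plane("scene",*px(*S1,*p),.01) for p in[(65,201),(218,290),(352,140)]]
print("bolts sc",np.array(b),(b[0]+b[2])/2)
print("ring guess",plane("scene",*px(*S1,212,88),.08),plane("top",*px(*T1,203,132),.08))
print("mark",plane("scene",*px(*S1,203,137),.08),plane("top",*px(*T1,255,165),.08))
print("headeye",plane("scene",*px(*S1,115,107),.075))
print("eye",plane("scene",*px(*S2,91,183),.105),plane("top",*px(*T2,152,232),.105),two(px(*S2,91,183),px(*T2,152,232)))
# head white ring / blue collar, wing extents by mask
for n,im,(u,v) in(("scene",s,(268,221)),("top",t,(273,219))):
    m=np.zeros(im.shape[:2],np.uint8);m[v-20:v+20,u-16:u+16]=1
    g=((im.min(2)>175)&(m>0)).astype(np.uint8)
    cs=max(cv2.findContours(g,cv2.RETR_EXTERNAL,cv2.CHAIN_APPROX_NONE)[0],key=cv2.contourArea)
    e=cv2.fitEllipse(cv2.convexHull(cs)); print(n,"ring",e,plane(n,*e[0],.08))
def up(im,x0,y0,w,h): return cv2.resize(im[y0:y0+h,x0:x0+w],(400,600),interpolation=cv2.INTER_CUBIC)
cv2.imwrite("pics/c2.png",cv2.convertScaleAbs(np.hstack([up(s,324,280,36,54),up(t,376,198,36,54)]),alpha=1.4,beta=10))
E
python3 a.py
```

```text
bolts [[ 0.6341  0.0411]
 [ 0.597   0.1352]
 [ 0.4851  0.0919]
 [ 0.5206 -0.0007]] [0.5592 0.0669]
bolts sc [[0.4849 0.0935]
 [0.5211 0.0004]
 [0.6335 0.044 ]] [0.5592 0.0687]
ring guess [0.561  0.0657] [0.5578 0.0662]
mark [0.54  0.041] [0.5403 0.0382]
headeye [0.515  0.0861]
eye [ 0.5269 -0.2916] [ 0.5275 -0.2912] (array([ 0.5274, -0.2913,  0.1042]), np.float64(0.0004918161352999334))Traceback (most recent call last):
  File "a.py", line 17, in <module>
    e=cv2.fitEllipse(cv2.convexHull(cs)); print(n,"ring",e,plane(n,*e[0],.08))
cv2.error: OpenCV(4.12.0) /io/opencv/modules/imgproc/src/shapedescr.cpp:361: error: (-201:Incorrect size of input array) There should be at least 5 points to fit the ellipse in function 'fitEllipseNoDirect'
```

```bash
sed -i 's/im.min(2)>175/im.min(2)>135/; s/e=cv2.fit/print(len(cs));e=cv2.fit/' a.py; python3 a.py | tail -4; python3 - <<'E'
import cv2
s=cv2.imread("pics/scene0.png"); print(s[205:240:2,252:286:2].min(2))
E
```

```text
83
scene ring ((266.7281799316406, 221.17645263671875), (16.305709838867188, 21.30605697631836), 87.69335174560547) [0.5581 0.0679]
85
top ring ((272.3143310546875, 216.6315460205078), (21.882450103759766, 23.903884887695312), 77.47998809814453) [0.5641 0.0699]
[[ 65  68  64  61  65  59  69  59  52  43  32  54 107 163 184 195 196]
 [ 66  68  66  63  64  65  67  64  61  58  59  57  43  42  46 112 159]
 [ 71  70  61  63  61  66  65  62  63  59  61  59  61  65  64  72  72]
 [ 64  65  70  63  63  57  69  75  78  68  56  67  65  61  67  67  74]
 [ 72  67  66  67  94 111 130 121 125 135 118  87  61  62  70  76  68]
 [ 61  65  68 113 142 195 195 106 100 200 187 142 108  60  62  67  69]
 [ 76  58 105 143 208 187 138  91  89 150 206 211 141 102  67  61  57]
 [109  62 124 202 191  93  75  80  75  77 117 213 179 129  72  62  62]
 [ 63 101 133 208 152  70  59  55  51  60  75 201 197 129  84  67  63]
 [113 119 127 204 172  56  96 138 144  98  97 209 176 121  81  64  64]
 [103 119 123 158 219 156 154 165 165 169 198 211 139 100  97  83  73]
 [ 96  89 101 121 163 201 160 165 158 188 188 139 114  71 167 193  95]
 [ 91  82  78  89 103 132 130  98 129 136 119 101  77  69 173 195  98]
 [187 188  97  88  93 101  91  35  86  97  79  74  71  79 174 121  80]
 [189 209 129  81  75 104  79  38  66  74  70  69  60 108 121  98  82]
 [135 155 169 107  76  86  84  73  78  77  75  61  85  97  88  86  72]
 [115  86  88 107 110  92  79  78  79  75 114 132 118  67 105 136  99]
 [ 85  90  82  68 100 155 184 171 172 193 193 147  78  82 165 163 159]]
```

View pics/c2.png

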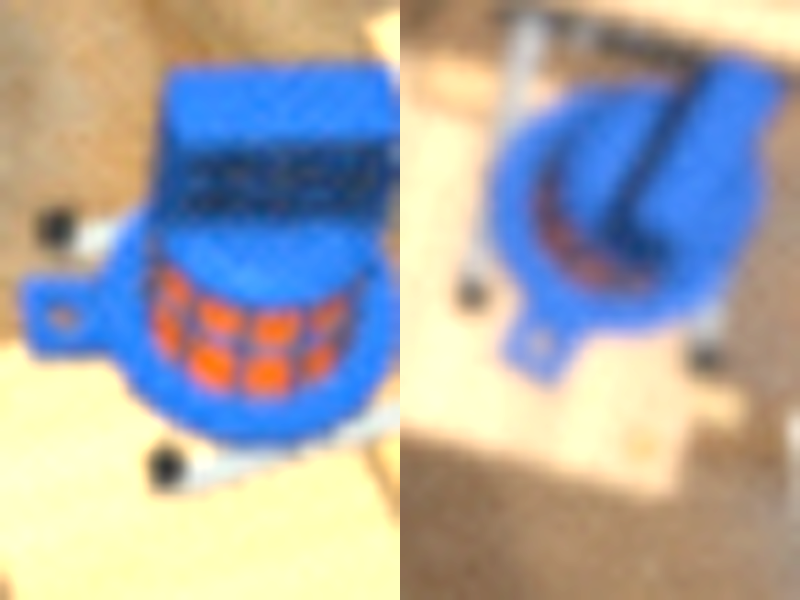

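The cartridge crop shows:
- **Scene:** wing top face corners at about (170,68), (390,65), (395,138) and (165,138), ear eye at (65,317), prong tips at (57,228) and (167,465).
- **Top:** collar centre at about (228,207), eye at (140,342), prong tips at (70,293) and (305,357).

```bash
python3 - <<'E'
from h import *
k=600/54
S=lambda u,v:(324+(u+.5)/k-.5,280+(v+.5)/k-.5)
T=lambda u,v:(376+(u+.5)/k-.5,198+(v+.5)/k-.5)
w=np.array([plane("scene",*S(*p),.198) for p in[(170,68),(390,65),(395,138),(165,138)]]);print("wing",w,w.mean(0))
e=plane("scene",*S(65,317),.106); et=plane("top",*T(140,342),.106);print("eye",e,et)
c=plane("top",*T(228,207),.106);print("collar top",c)
ls,rs=plane("scene",*S(110,300),.106),0
t=np.array([plane("scene",*S(57,228),.108),plane("scene",*S(167,465),.108)]);tt=np.array([plane("top",*T(70,293),.108),plane("top",*T(305,357),.108)])
print("tips",t,tt)
for x in(w.mean(0),c): d=x-(e+et)/2; print(np.hypot(*d),np.degrees(np.arctan2(d[1],d[0])))
d=t[0]-t[1];print("fork yaw",np.degrees(np.arctan2(d[1],d[0]))-90)
d=tt[0]-tt[1];print("fork yaw",np.degrees(np.arctan2(d[1],d[0]))-90)
E
```

```text
wing [[ 0.5464 -0.2931]
 [ 0.5879 -0.3196]
 [ 0.5768 -0.3351]
 [ 0.5343 -0.307 ]] [ 0.5613 -0.3137]
eye [ 0.5257 -0.2915] [ 0.5272 -0.2916]
collar top [ 0.5659 -0.3177]
tips [[ 0.5378 -0.2721]
 [ 0.5212 -0.3363]] [[ 0.5404 -0.2722]
 [ 0.5232 -0.3367]]
0.04131513427475725 -32.39153753674006
0.04732133162644985 -33.523421941749945
fork yaw -14.480812576652184
fork yaw -14.92087681759682
```

```bash
cat >> h.py <<'E'
def yawnow(o): return np.degrees(o["ee_rot"][2])
def plan(P,yaw,N,dirn=0,start=None):
    """rows (tool shift mm, twist deg) from the measured (or given) pose to P,yaw; tool down"""
    o=robot.get_obs(); p0,y0=start if start else (o["tool_pos"]*1e3,yawnow(o))
    dy=(yaw-y0+180)%360-180
    if dirn and dy*dirn<0: dy+=360*dirn
    P=np.array(P)*1e3; p=np.array(p0,float); y=y0
    for i in range(1,N+1):
        g=p0+(P-p0)*i/N-p; c,s=np.cos(np.radians(y)),np.sin(np.radians(y))
        R=np.array([[c,s,0],[s,-c,0],[0,0,-1]]); d=np.round(R.T@g,0); t=np.round(y-(y0+dy*i/N),1)
        print([d.astype(int).tolist(),float(t)],end=", "); p=p+R@d; y-=t
    print("\nend",p,y)
def st():
    o=robot.get_obs(); print(o["time"],"pos",o["tool_pos"]*1e3,"rpy",np.degrees(o["ee_rot"]),"F",o["wrist_force"],"M",o["wrist_torque"],"w",o["width"],o["finger_force"],"q6",np.degrees(o["joint_positions"][[0,5]]))
E
python3 -c "
from h import *
plan((.5633,-.3155,.27),-33,25,-1)"
```

```text
[[-25, -28, -2], 7.9], [[-29, -24, -2], 7.9], [[-32, -20, -2], 7.9], [[-34, -16, -2], 7.9], [[-36, -11, -2], 7.8], [[-37, -5, -2], 7.9], [[-38, -1, -2], 7.9], [[-37, 5, -3], 7.9], [[-36, 10, -2], 7.9], [[-35, 14, -2], 7.9], [[-32, 20, -2], 7.9], [[-30, 23, -2], 7.9], [[-26, 27, -2], 7.8], [[-21, 31, -2], 7.9], [[-18, 33, -2], 7.9], [[-13, 36, -2], 7.9], [[-7, 36, -2], 7.9], [[-3, 38, -2], 7.9], [[3, 38, -2], 7.9], [[7, 36, -2], 7.9], [[13, 36, -2], 7.8], [[17, 33, -2], 7.9], [[22, 31, -2], 7.9], [[26, 27, -3], 7.9], [[29, 24, -2], 7.9], 
end [ 563.0018 -315.7117  270.4278] -33.001531706198705
```

carry_out(increments=[[0, [-25, -28, -6], 7.9], [0, [-29, -24, -6], 7.9], [0, [-32, -20, -6], 7.9], [0, [-34, -16, -6], 7.9], [0, [-36, -11, -6], 7.8], [0, [-37, -5, -6], 7.9], [0, [-38, -1, -6], 7.9], [0, [-37, 5, -6], 7.9]])

```text
time: 0.9
tool_pos: [0.2824, 0.2576, 0.2673]
ee_rot: [-3.141, 0.0, 1.759]
wrist_force: [0.9, 0.1, 0.1]
width: 0.0939
finger_force: 0.0
```

carry_out(increments=[[0, [-36, 10, 0], 7.9], [0, [-35, 14, 0], 7.9], [0, [-32, 20, 0], 7.9], [0, [-30, 23, 0], 7.9], [0, [-26, 27, 0], 7.8], [0, [-21, 31, 0], 7.9], [0, [-18, 33, 0], 7.9], [0, [-13, 36, 0], 7.9]])

```text
time: 1.7
tool_pos: [0.4146, -0.0131, 0.2671]
ee_rot: [-3.141, 0.0, 0.657]
wrist_force: [0.2, 0.8, -0.5]
width: 0.0939
finger_force: 0.0
```

carry_out(increments=[[0, [-7, 36, 0], 7.9], [0, [-3, 38, 0], 7.9], [0, [3, 38, 0], 7.9], [0, [7, 36, 0], 7.9], [0, [13, 36, 0], 7.8], [0, [17, 33, 0], 7.9], [0, [22, 31, 0], 7.9], [0, [26, 27, 0], 7.9]])

```text
time: 2.5
tool_pos: [0.5474, -0.2827, 0.2666]
ee_rot: [-3.141, 0.001, -0.444]
wrist_force: [0.5, 0.4, 0.5]
width: 0.0938
finger_force: 0.0
```

carry_out(increments=[[0, [29, 24, 0], 7.9], [0, [0, 0, 0], 0], [0, [0, 0, 0], 0]])

```text
time: 2.8
tool_pos: [0.5629, -0.3155, 0.2657]
ee_rot: [-3.141, 0.003, -0.576]
wrist_force: [-0.1, 0.8, -0.2]
width: 0.0942
finger_force: 0.0
```

```bash
python3 -c "
from h import *
st(); plan((.5633,-.3155,.23),-33,2)"
```

```text
2.8 pos [ 562.891  -315.4995  265.6669] rpy [-179.9668    0.1963  -32.9803] F [-0.0656  0.802  -0.1919] M [0.055  0.1779 0.0239] w 0.0942113190954732 0.0 q6 [-34.3176  88.6698]
[[0, 0, 18], 0.0], [[0, 0, 18], 0.0], 
end [ 562.891  -315.4995  229.6669] -32.98032142023619
```

carry_out(increments=[[0, [0, 0, 25], 0], [0, [0, 0, 25], 0], [0, [0, 0, 20], 0], [0, [0, 0, 12], 0], [0, [0, 0, 7], 0], [0, [0, 0, 0], 0]])

```text
time: 3.4
tool_pos: [0.5629, -0.3144, 0.1782]
ee_rot: [-3.141, 0.001, -0.575]
wrist_force: [-0.6, 0.7, 0.5]
width: 0.0939
finger_force: 0.0
```

```bash
python3 -c "
from h import *
st()
s=robot.snapshot('scene');t=robot.snapshot('top')
u=lambda a,x,y:cv2.resize(a[y:y+60,x:x+80],(400,300),interpolation=cv2.INTER_CUBIC)
cv2.imwrite('pics/g.png',np.hstack([u(s,308,265),u(t,356,185)]))"
```

```text
3.4 pos [ 562.8673 -314.4206  178.1806] rpy [-179.9877    0.0517  -32.9431] F [-0.5735  0.6893  0.5289] M [ 0.0319  0.1321 -0.0182] w 0.09392451976177427 0.0 q6 [-34.2302  88.7138]
```

View pics/g.png

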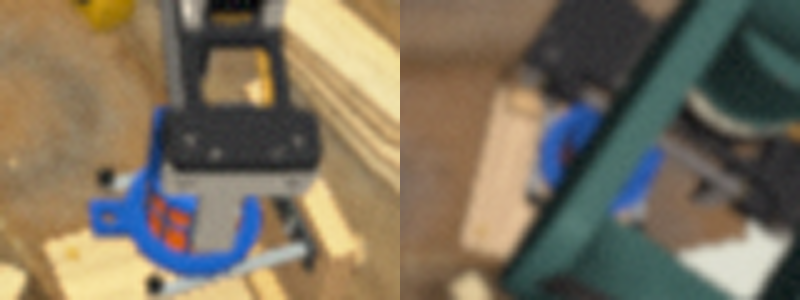

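The fingers straddle the wing, with the near finger at about (222,200) and centred on the canister. The ear at (100,215) hasn't moved. I'll close the gripper now.

carry_out(increments=[[255, [0, 0, 2], 0], [255, [0, 0, 0], 0], [255, [0, 0, 0], 0], [255, [0, 0, 0], 0], [255, [0, 0, 0], 0], [255, [0, 0, 0], 0], [255, [0, 0, 0], 0], [255, [0, 0, 0], 0]])

```text
time: 4.3
tool_pos: [0.5632, -0.3153, 0.1764]
ee_rot: [-3.142, 0.0, -0.576]
wrist_force: [0.4, 0.9, 1.4]
width: 0.0334
finger_force: 0.0
```

```bash
python3 -c "
from h import *
st()"
```

```text
4.3 pos [ 563.1712 -315.2733  176.4174] rpy [-179.9964    0.0029  -33.002 ] F [0.4268 0.9172 1.392 ] M [ 0.0273  0.1976 -0.0214] w 0.03337940749203098 0.0 q6 [-34.2738  88.7284]
```

carry_out(increments=[[255, [0, 0, 0], 0], [255, [0, 0, 0], 0], [255, [0, 0, 0], 0], [255, [0, 0, 0], 0], [255, [0, 0, -5], 0], [255, [0, 0, -10], 0], [255, [0, 0, -20], 0], [255, [0, 0, -20], 0]])

```text
time: 5.1
tool_pos: [0.5628, -0.3153, 0.2318]
ee_rot: [3.141, 0.002, -0.576]
wrist_force: [0.3, 0.0, -1.4]
width: 0.0199
finger_force: 29.9
```

carry_out(increments=[[255, [0, 0, -20], 0], [255, [0, 0, -15], 0], [255, [0, 0, 0], 0]])

```text
time: 5.4
tool_pos: [0.564, -0.3161, 0.2703]
ee_rot: [3.141, -0.006, -0.576]
wrist_force: [-0.2, 0.1, -2.9]
width: 0.0203
finger_force: 29.9
```

```bash
python3 -c "
from h import *
st(); plan((.559,.068,.265),56,12)"
```

```text
5.4 pos [ 563.993  -316.0685  270.3365] rpy [179.9836  -0.3651 -33.0161] F [-0.2388  0.0501 -2.9233] M [ 0.0559  0.0856 -0.0332] w 0.020251032083098527 29.91272896528244 q6 [-34.2849  88.7292]
[[-18, -27, 0], -7.4], [[-14, -28, 1], -7.4], [[-10, -31, 0], -7.5], [[-7, -31, 1], -7.4], [[-2, -32, 0], -7.4], [[2, -32, 1], -7.4], [[6, -31, 0], -7.4], [[10, -31, 1], -7.4], [[13, -29, 0], -7.5], [[18, -26, 0], -7.4], [[21, -25, 1], -7.4], [[23, -21, 0], -7.4], 
end [559.0041  67.439  265.3365] 55.98392317230986
```

carry_out(increments=[[255, [-18, -27, 0], -7.4], [255, [-14, -28, 0], -7.4], [255, [-10, -31, 0], -7.5], [255, [-7, -31, 0], -7.4], [255, [-2, -32, 0], -7.4], [255, [2, -32, 0], -7.4], [255, [6, -31, 0], -7.4], [255, [10, -31, 0], -7.4]])

```text
time: 6.2
tool_pos: [0.5594, -0.0577, 0.2654]
ee_rot: [-3.141, 0.001, 0.464]
wrist_force: [0.5, 0.7, -3.3]
width: 0.0199
finger_force: 30.0
```

carry_out(increments=[[255, [13, -29, 0], -7.5], [255, [18, -26, 0], -7.4], [255, [21, -25, 0], -7.4], [255, [23, -21, 0], -7.4], [255, [0, 0, 12], 0], [255, [0, 0, 12], 0], [255, [0, 0, 0], 0], [255, [0, 0, 0], 0]])

```text
time: 7.0
tool_pos: [0.5577, 0.0671, 0.2413]
ee_rot: [-3.14, 0.002, 0.975]
wrist_force: [-0.2, -0.4, -2.8]
width: 0.0198
finger_force: 30.0
```

```bash
python3 -c "
from h import *
st()
s=robot.snapshot('scene');t=robot.snapshot('top')
cv2.imwrite('pics/s2.png',s);cv2.imwrite('pics/t2.png',t)
u=lambda a,x,y:cv2.resize(a[y:y+75,x:x+50],(400,600),interpolation=cv2.INTER_CUBIC)
cv2.imwrite('pics/c3.png',np.hstack([u(s,241,180),u(t,248,175)]))"
```

```text
7.0 pos [557.6834  67.1102 241.2517] rpy [-179.9013    0.0889   55.8797] F [-0.2107 -0.3523 -2.7703] M [-0.0733  0.0621  0.0207] w 0.019761538871769558 29.993231892585754 q6 [ 1.0881 35.206 ]
```

View pics/c3.png

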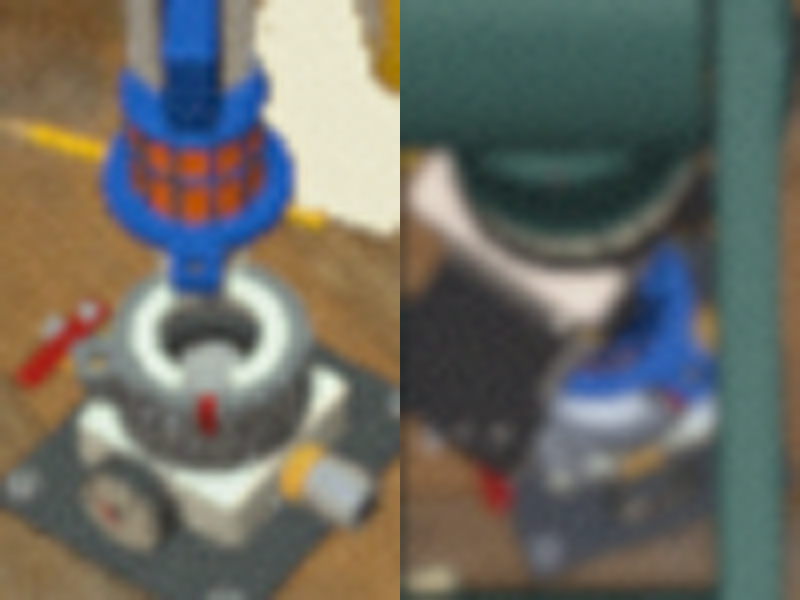

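The scene crop shows the collar spanning x 102–292, the eye at (197,268), the ring's outer edge from 130 to 288 and the red mark at (207,412). In the top crop the eye is at (293,352) and the mark at (280,400).

```bash
python3 - <<'E'
from h import *
S=lambda u,v:(241+(u+.5)/8-.5,180+(v+.5)/8-.5)
T=lambda u,v:(248+(u+.5)/8-.5,175+(v+.5)/8-.5)
inv=lambda n,P:(proj(n,P)-((240.5,179.5) if n=="scene" else (247.5,174.5)))*8
o=robot.get_obs();p=o["tool_pos"];z=p[2]-.0764
es,et=plane("scene",*S(197,268),z+.006),plane("top",*T(293,352),z+.006)
print("eye",es,et); d=p[:2]-es; print("tcp-eye",np.hypot(*d),np.degrees(np.arctan2(d[1],d[0])))
print("mark",plane("scene",*S(207,400),.08),plane("top",*T(280,400),.08))
for P in((.559,.068),(.5577,.0671)):
  a=np.radians(np.arange(0,360,3)); E=lambda r,z:np.array([inv("scene",(P[0]+r*np.cos(t),P[1]+r*np.sin(t),z)) for t in a])
  for r,zz in((.036,z+.004),(.0385,.08)): q=E(r,zz); print(P,r,q.min(0),q.max(0))
img=cv2.imread("pics/s2.png")[180:255,241:291]; img=cv2.resize(img,(400,600),interpolation=cv2.INTER_CUBIC)
U=(.559,.068); a=np.radians(np.arange(0,361,5))
for r,zz,c,C in((.0385,.08,(0,255,0),U),(.021,.08,(0,0,255),U),(.036,z,(0,255,255),p),(.036,z+.008,(0,255,255),p)):
  q=np.array([inv("scene",(C[0]+r*np.cos(t),C[1]+r*np.sin(t),zz)) for t in a]);cv2.polylines(img,[np.round(q).astype(int)],False,c,1)
for C,yw,zz,r in((U,236.1,.08,.0385),(U,161.1,.075,.044),(p,235.9,z+.0065,.044)):
  t=np.radians(yw);q=inv("scene",(C[0]+r*np.cos(t),C[1]+r*np.sin(t),zz));print(q);cv2.circle(img,tuple(np.round(q).astype(int)),3,(255,0,255),1)
cv2.imwrite("pics/c4.png",cv2.resize(img,(400,600)))
E
```

```text
eye [0.5317 0.0297] [0.5419 0.0314]
tcp-eye 0.04598322091386792 54.713063867652515
mark [0.5397 0.0405] [0.5388 0.0367]
(0.559, 0.068) 0.036 [107.0044 103.2943] [302.9979 249.0642]
(0.559, 0.068) 0.0385 [111.5405 256.4669] [312.0169 410.6651]
(0.5577, 0.0671) 0.036 [105.2546 106.1809] [301.3732 252.138 ]
(0.5577, 0.0671) 0.0385 [109.8697 259.3186] [310.4684 413.7061]
[208.923  410.6687]
[100.4832 363.1309]
[200.2889 263.4454]
```

View pics/c4.png

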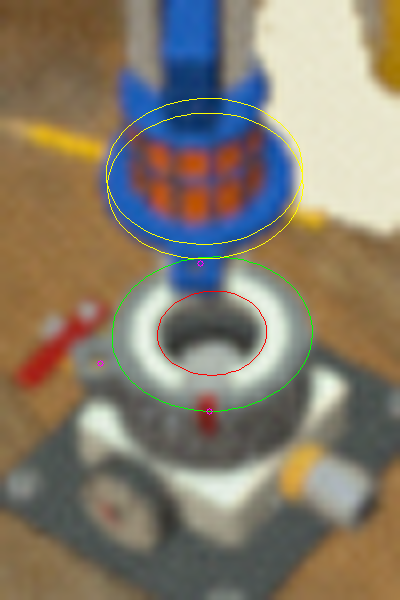

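```bash
python3 - <<'E'
from h import *
im=cv2.imread("pics/s2.png").astype(float)
b=im[...,0]-im[...,2]   # blue excess
for r in range(200,208): print(r,b[r,250:282].astype(int))
print("gray")
g=im.mean(2)
for r in range(218,228,2): print(r,g[r,251:284].astype(int))
s0=cv2.imread("pics/scene0.png").astype(float).mean(2)
for r in range(214,228,2): print(r,s0[r,251:284].astype(int))
E
```

```text
200 [ -89 -101 -102  -47   73  143  109   13  -25  -44 -108 -126  -70 -102
 -160 -176 -120  -38  -99 -115  -72  -14  -26   -7   86  146  138   47
  -24  -28  -29  -26]
201 [ -85  -89  -79  -11   98  151  118   10  -47  -11  -40  -72  -59  -80
 -110 -117  -89  -21  -62  -52    1   10  -58  -32   78  145  151   59
  -21  -31  -28  -26]
202 [-88 -88 -78  -2 106 153 127  15 -62 -46 -63 -66 -26 -14 -24 -22 -16  25
 -17 -47 -42 -24 -76 -30  88 146 143  59 -23 -31 -29 -28]
203 [ -86  -88  -82   -9  104  151  131   41  -36  -65 -130 -125  -56  -33
  -56  -73  -63  -21  -73 -113 -102  -43  -48   10  110  151  144   46
  -25  -28  -27  -28]
204 [ -84  -89  -89  -41   72  143  145  106   49  -22 -136 -150  -77  -65
 -126 -152 -125  -60 -106 -149 -121  -36   10   78  136  151  128   16
  -33  -29  -26  -26]
205 [ -81  -84  -88  -62   38  127  156  152  118   30  -85 -129  -81  -73
 -146 -187 -142  -60 -109 -140  -95    5   84  128  152  146   67  -48
  -55  -43  -37  -37]
206 [ -88  -90  -89  -74   -5   84  139  152  151  100   25  -41  -52  -59
 -123 -157 -115  -43  -60  -62   -6   77  137  155
[... 1183 characters left out ...]
  98]
218 [137 138 105  93 116 127 144 178 210 214 188 144 118 101  92  85  87  86
 100 112 135 174 212 222 205 162 133 124 118 112 106 105 101]
220 [ 95  96  89 108 126 134 168 214 217 172 108  78  70  71  70  67  66  72
  70  72  76  95 147 211 221 197 151 129 124 115 110 107 104]
222 [101 108 118 127 126 141 175 218 219 165  98  60  48  55  65  83  91  86
  77  58  48  78 139 210 223 199 153 132 124 103 101 103 107]
224 [120 108 109 114 125 131 147 190 215 210 157 100  98 141 155 166 168 167
 162 145 116 151 206 219 204 156 130 115  95  77  79  78  91]
226 [118 122 120 113 112 121 128 140 174 211 219 206 186 165 167 168 167 166
 179 201 214 219 213 183 149 131 107  86 101 148 160 138  96]
```

The scene camera sees the held collar about 2 mm to the left of where the TCP says it is. Applying the same correction to the mouth puts its axis near (0.560, 0.067). I'll shift 2 mm and lower step by step, watching the force.

carry_out(increments=[[255, [1.3, 1.9, 10], 0], [255, [0, 0, 15], 0], [255, [0, 0, 12], 0], [255, [0, 0, 4], 0], [255, [0, 0, 0], 0], [255, [0, 0, 0], 0]])

```text
time: 7.7
tool_pos: [0.5605, 0.0683, 0.2016]
ee_rot: [3.141, -0.0, 0.977]
wrist_force: [-0.5, -0.5, -3.0]
width: 0.0199
finger_force: 30.0
```

```bash
python3 -c "
from h import *
st()"
```

```text
7.7 pos [560.4736  68.3181 201.5726] rpy [179.9906  -0.0135  56.0021] F [-0.4789 -0.513  -2.9627] M [-0.0722  0.1215  0.0131] w 0.019878036740618155 29.993351697921753 q6 [ 1.1931 35.1915]
```

carry_out(increments=[[255, [0, 0, 3], 0], [255, [0, 0, 3], 0], [255, [0, 0, 0], 0]])

```text
time: 8.0
tool_pos: [0.5602, 0.0683, 0.1952]
ee_rot: [-3.141, 0.0, 0.977]
wrist_force: [-0.1, -0.2, -2.4]
width: 0.0196
finger_force: 30.0
```

carry_out(increments=[[255, [0, 0, 3], 0], [255, [0, 0, 2], 0], [255, [0, 0, 0], 0]])

```text
time: 8.3
tool_pos: [0.5601, 0.0682, 0.1899]
ee_rot: [-3.141, 0.0, 0.977]
wrist_force: [-0.3, 0.5, -2.8]
width: 0.0198
finger_force: 30.0
```

```bash
python3 -c "
from h import *
st()"
```

```text
8.3 pos [560.1418  68.2236 189.947 ] rpy [-179.9575    0.0267   55.9996] F [-0.3482  0.4838 -2.7793] M [-0.0904  0.1158 -0.027 ] w 0.01983643486797039 29.99336153268814 q6 [ 1.186  35.1865]
```

carry_out(increments=[[255, [-0.6, 0.4, 2], 0], [255, [0, 0, 2], 0], [255, [0, 0, 0], 0]])

```text
time: 8.6
tool_pos: [0.5602, 0.0674, 0.1863]
ee_rot: [-3.141, 0.0, 0.977]
wrist_force: [-0.5, -0.6, -3.1]
width: 0.0201
finger_force: 30.0
```

carry_out(increments=[[255, [0, 0, 2], 0], [255, [0, 0, 2], 0], [255, [0, 0, 0], 0]])

```text
time: 8.9
tool_pos: [0.56, 0.0674, 0.1818]
ee_rot: [-3.141, 0.001, 0.977]
wrist_force: [-1.5, -0.6, -2.9]
width: 0.02
finger_force: 30.0
```

carry_out(increments=[[255, [0, 0, 2], 0], [255, [0, 0, 2], 0], [255, [0, 0, 0], 0]])

```text
time: 9.2
tool_pos: [0.5601, 0.0674, 0.1779]
ee_rot: [-3.141, 0.001, 0.977]
wrist_force: [-1.3, -1.3, -3.1]
width: 0.0197
finger_force: 30.0
```

carry_out(increments=[[255, [-0.4, -0.2, 2], 0], [255, [0, 0, 2], 0], [255, [0, 0, 0], 0]])

```text
time: 9.5
tool_pos: [0.56, 0.0674, 0.174]
ee_rot: [-3.141, -0.0, 0.977]
wrist_force: [-0.7, -0.3, -3.3]
width: 0.0196
finger_force: 30.0
```

carry_out(increments=[[255, [0, 0, 2], 0], [255, [0, 0, 1], 0], [255, [0, 0, 0], 0]])

```text
time: 9.8
tool_pos: [0.56, 0.0673, 0.1712]
ee_rot: [-3.141, -0.0, 0.977]
wrist_force: [-1.5, -0.4, -3.1]
width: 0.0197
finger_force: 30.0
```

```bash
python3 -c "
from h import *
st()"
```

```text
9.8 pos [560.      67.324  171.2001] rpy [-179.9921   -0.0027   55.9981] F [-1.4829 -0.4471 -3.1178] M [-0.2079  0.4777 -0.0584] w 0.019719386792303895 29.993156790733337 q6 [ 1.092 35.094]
```

The collar is about 15 mm above the rim with no axial resistance, so the lugs are in their notches. I'll carry on against the spring.

carry_out(increments=[[255, [-0.3, -0.3, 2], 0], [255, [0, 0, 2], 0], [255, [0, 0, 0], 0]])

```text
time: 10.1
tool_pos: [0.5599, 0.0673, 0.1681]
ee_rot: [3.141, -0.001, 0.977]
wrist_force: [-1.5, -1.2, 0.8]
width: 0.0196
finger_force: 30.0
```

carry_out(increments=[[255, [0, 0, 2], 0], [255, [0, 0, 2], 0], [255, [0, 0, 0], 0]])

```text
time: 10.4
tool_pos: [0.56, 0.0673, 0.1639]
ee_rot: [3.141, -0.001, 0.977]
wrist_force: [-1.9, 0.6, 3.7]
width: 0.0198
finger_force: 30.0
```

carry_out(increments=[[255, [0, 0, 2], 0], [255, [0, 0, 2], 0], [255, [0, 0, 0], 0]])

```text
time: 10.7
tool_pos: [0.5599, 0.0673, 0.1607]
ee_rot: [3.14, -0.001, 0.977]
wrist_force: [-2.0, 0.6, 6.1]
width: 0.0196
finger_force: 30.0
```

```bash
python3 -c "
from h import *
st()"
```

```text
10.7 pos [559.9242  67.3153 160.6799] rpy [179.9302  -0.0634  56.0009] F [-1.971   0.5818  6.1129] M [-0.2082  0.7935  0.0402] w 0.019600096386124827 29.996488094329834 q6 [ 1.0882 35.0874]
```

carry_out(increments=[[255, [0, 0, 2], 0], [255, [0, 0, 2], 0], [255, [0, 0, 0], 0]])

```text
time: 11.0
tool_pos: [0.5599, 0.0673, 0.1578]
ee_rot: [3.14, -0.001, 0.977]
wrist_force: [-3.8, -0.4, 10.2]
width: 0.0197
finger_force: 30.0
```

carry_out(increments=[[255, [0, 0, 1], 0], [255, [0, 0, 0], 0]])

```text
time: 11.2
tool_pos: [0.5599, 0.0673, 0.1572]
ee_rot: [3.14, -0.002, 0.977]
wrist_force: [-4.3, -0.5, 10.7]
width: 0.0197
finger_force: 30.0
```

carry_out(increments=[[255, [0, 0, 1], 0], [255, [0, 0, 0], 0]])

```text
time: 11.4
tool_pos: [0.5601, 0.0674, 0.1567]
ee_rot: [3.139, -0.002, 0.978]
wrist_force: [-4.6, -0.3, 13.1]
width: 0.0199
finger_force: 30.0
```

```bash
python3 -c "
from h import *
st()"
```

```text
11.4 pos [560.0605  67.4433 156.6887] rpy [179.8681  -0.1189  56.0109] F [-4.6347 -0.2572 13.0835] M [-0.0796  1.4122  0.0273] w 0.01988273481972873 30.00802516937256 q6 [ 1.0952 35.0842]
```

carry_out(increments=[[255, [-0.5, -0.7, 1], 0], [255, [0, 0, 1], 0], [255, [0, 0, 0], 0]])

```text
time: 11.7
tool_pos: [0.5603, 0.0679, 0.1564]
ee_rot: [3.137, -0.005, 0.978]
wrist_force: [-3.6, 1.0, 16.3]
width: 0.0201
finger_force: 30.0
```

```bash
python3 -c "
from h import *
st()"
```

```text
11.7 pos [560.3012  67.9068 156.3876] rpy [179.728   -0.2902  56.0256] F [-3.5567  1.0417 16.2859] M [0.0805 1.3909 0.0615] w 0.020059610335345816 30.01440793275833 q6 [ 1.1062 35.0804]
```

carry_out(increments=[[255, [0, 0, 2], 0], [255, [0, 0, 0], 0], [255, [0, 0, 0], 5], [255, [0, 0, 0], 6], [255, [0, 0, 0], 7], [255, [0, 0, 0], 0]])

```text
time: 12.3
tool_pos: [0.5609, 0.0674, 0.1562]
ee_rot: [3.136, -0.008, 0.661]
wrist_force: [-5.1, -1.2, 20.9]
width: 0.0203
finger_force: 30.0
```

```bash
python3 -c "
from h import *
st()"
```

```text
12.3 pos [560.8881  67.3799 156.2317] rpy [179.7061  -0.4399  37.8829] F [-5.1116 -1.2095 20.8539] M [ 0.1197  1.5557 -0.1962] w 0.020335679692078275 30.04003643989563 q6 [ 1.0831 53.201 ]
```

carry_out(increments=[[255, [-0.8, -0.6, 0], 7], [255, [0, 0, 0], 8], [255, [0, 0, 0], 8], [255, [0, 0, 0], 8], [255, [0, 0, 0], 8], [255, [0, 0, 0], 8], [255, [0, 0, 0], 0]])

```text
time: 13.0
tool_pos: [0.5608, 0.0673, 0.1562]
ee_rot: [-3.14, -0.011, -0.159]
wrist_force: [-2.7, -0.2, 19.2]
width: 0.0197
finger_force: 30.0
```

```bash
python3 -c "
from h import *
st()"
```

```text
13.0 pos [560.8299  67.2955 156.2041] rpy [-179.8816   -0.6527   -9.1374] F [-2.7241 -0.2058 19.1841] M [-0.2289  0.9937 -0.2163] w 0.019723517302237863 30.02359539270401 q6 [  1.0912 100.2279]
```

carry_out(increments=[[255, [0, 0, 0], 4], [255, [0, 0, 0], 4], [255, [0, 0, 0], 0]])

```text
time: 13.3
tool_pos: [0.5608, 0.0674, 0.1562]
ee_rot: [-3.138, -0.011, -0.297]
wrist_force: [-2.7, 0.1, 19.9]
width: 0.0197
finger_force: 30.0
```

```bash
python3 -c "
from h import *
st()"
```

```text
13.3 pos [560.7961  67.4047 156.1894] rpy [-179.7955   -0.6257  -17.0292] F [-2.668   0.141  19.9047] M [-0.2495  1.0201 -0.0745] w 0.019698038254038177 30.011716783046722 q6 [  1.1029 108.131 ]
```

carry_out(increments=[[255, [0, 0, 0], 2], [255, [0, 0, 0], 1], [255, [0, 0, 0], 0]])

```text
time: 13.6
tool_pos: [0.5608, 0.0672, 0.1562]
ee_rot: [-3.138, -0.011, -0.348]
wrist_force: [-3.5, -0.2, 18.9]
width: 0.0198
finger_force: 30.1
```

```bash
python3 -c "
from h import *
st()"
```

```text
13.6 pos [560.7939  67.2127 156.1973] rpy [-179.789    -0.6238  -19.938 ] F [-3.4524 -0.1914 18.8846] M [-0.2727  1.0169  0.3921] w 0.01983942386616922 30.096375346183777 q6 [  1.0993 111.0364]
```

carry_out(increments=[[255, [0, 0, 0], 2], [255, [0, 0, 0], 0]])

```text
time: 13.8
tool_pos: [0.5606, 0.0671, 0.1561]
ee_rot: [-3.138, -0.01, -0.383]
wrist_force: [-3.9, -1.0, 19.4]
width: 0.0199
finger_force: 30.4
```

```bash
python3 -c "
from h import *
st()
s=robot.snapshot('scene')
cv2.imwrite('pics/s3.png',s)
cv2.imwrite('pics/c5.png',cv2.resize(s[195:255,226:306],(800,600),interpolation=cv2.INTER_CUBIC))"
```

```text
13.8 pos [560.6034  67.1062 156.1145] rpy [-179.7934   -0.5987  -21.9222] F [-3.9182 -1.0486 19.4451] M [-0.3335  1.0047  0.5895] w 0.019930155938698384 30.42852133512497 q6 [  1.099  113.0207]
```

View pics/c5.png

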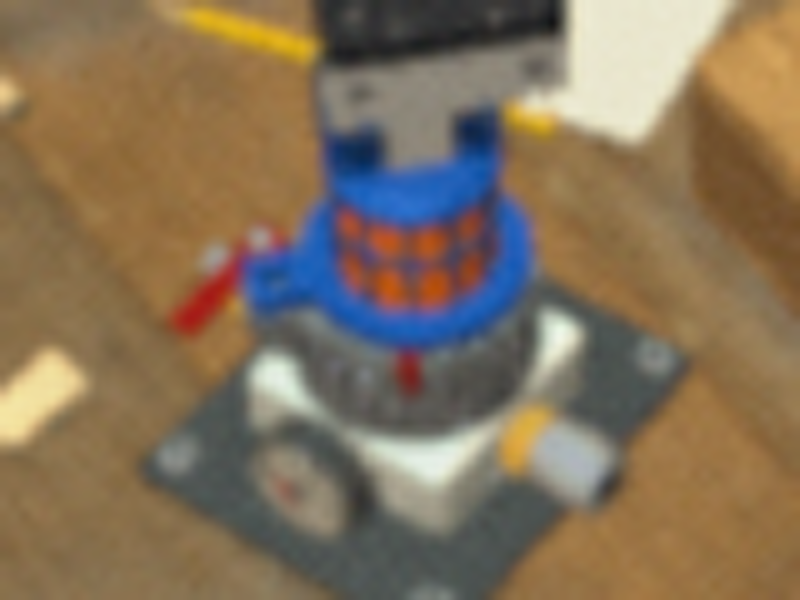

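The moment about z has risen from -0.2 to +0.6 N m, which is the firm stop. The picture shows the collar seated on the rim, with the ear at (270,285) over the grey ear and well away from the red mark at (408,372). I'll ease the side load, press slightly more and check that it holds.

carry_out(increments=[[255, [-1.2, 0.5, 1], 0], [255, [0, 0, 1], 0], [255, [0, 0, 0], 0], [255, [0, 0, 0], 0], [255, [0, 0, 0], 0], [255, [0, 0, 0], 0]])

```text
time: 14.45
tool_pos: [0.5605, 0.0671, 0.1561]
ee_rot: [-3.136, -0.014, -0.382]
wrist_force: [-2.6, -0.6, 24.5]
width: 0.0196
finger_force: 30.3
```

```bash
python3 - <<'E'
from h import *
st()
s=robot.snapshot('scene');b=s[...,0].astype(int)-s[...,2]
U=(.5602,.0672)
for n,yw,z in(("pred eye",141-0.,.085),):
  for yy in (161.1,):
    t=np.radians(yy); print(n,proj("scene",(U[0]-.0018+.044*np.cos(t),U[1]+.0011+.044*np.sin(t),.0842)))
print(b[219:229,247:262])
E
```

```text
14.45 pos [560.5204  67.1403 156.0838] rpy [-179.6991   -0.8107  -21.9113] F [-2.6421 -0.649  24.5415] M [-0.3168  1.0772  0.4688] w 0.019626545939402808 30.261985659599304 q6 [  1.1002 113.01  ]
pred eye [252.6963 223.0011]
[[ -53  -65  -93  -80  -35  -24  -47  -15   42  111  148  142   66  -10
   -17]
 [ -17  -39  -76  -27   10   37   60   95  119  143  154  145   71  -33
   -49]
 [ -33  -72  -77   29   91  110  119  132  142  153  157  144   72  -51
  -102]
 [ -86 -118  -83   38  117  117  104  119  141  152  152  148   99  -18
  -106]
 [-129 -136  -72   42  122  123   96  108  137  146  151  151  129   41
   -55]
 [-142 -135  -92   19  111  138  123  118  127  121  132  147  151  107
    42]
 [-136 -123 -109  -26   67  101   96   84   69   62   72  113  147  150
   127]
 [-112 -103 -100  -43   23   49   46   32   15   15   21   57  109  140
   156]
 [ -89  -87  -88  -55   -9   10    9    2   -3    1    5   21   52   89
   129]
 [ -90  -88  -87  -72  -37  -11   -4   -5   -8   -4   -3    5   16   34
    64]]
```

The eye appears at (253.0,222.6), against a predicted (252.7,223.0), so the holes line up. The pose and the push are holding steady.

```bash
python3 -c "
from bench import robot
print(robot.close_job())"
```

```text
the job is handed in; nothing more can be done
None
```

The cartridge is in the air unit, pressed down flush and turned clockwise to its stop with its ear hole over the unit's ear hole; the arm is still gripping and pressing, and the job was handed in at about 14.5 s.

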